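Load loudspeakers into their test nests

TASK

The four loudspeakers taken out of the machines are to be sound-tested: put each one, still face down, into the fixed test nest of its own shape and size (large round, small round, square, oblong), lying flat on the nest's floor inside the rim. Set each down gently without dropping it, and leave the stepper motor and the lamp holder where they are.

Things in the scene. Friction and masses are not known exactly. Their poses are not given: they have to be found in the camera images.
- large_round_speaker: The large round loudspeaker, lying face down: bright steel flange 92 mm across, 5 mm thick, a steel basket narrowing upwards to a dark round magnet on its axis, 50 mm across, from 20 to 44 mm above the underside (grip it here, at any yaw). About 420 g, mass varies. Origin: centre of the underside; z up.
- small_round_speaker: The small round loudspeaker, lying face down: bright steel flange 58 mm across, 5 mm thick, a steel basket narrowing upwards to a dark round magnet on its axis, 32 mm across, from 20 to 44 mm above the underside (grip it here, at any yaw). About 160 g, mass varies. Origin: centre of the underside; z up.
- square_speaker: The square loudspeaker, lying face down: bright steel flange 64 x 64 mm (x by y), 5 mm thick, a steel basket narrowing upwards to a dark round magnet on its axis, 42 mm across, from 20 to 44 mm above the underside (grip it here, at any yaw). About 300 g, mass varies. Origin: centre of the underside; z up. x and y run along the flange's sides.
- oblong_speaker: The oblong loudspeaker, lying face down: bright steel flange 90 x 56 mm (x by y), 5 mm thick, a steel basket narrowing upwards to a dark round magnet on its axis, 36 mm across, from 20 to 44 mm above the underside (grip it here, at any yaw). About 280 g, mass varies. Origin: centre of the underside; z up. x and y run along the flange's sides.
- large_round_nest: The large round test nest, fixed to the bench: shallow black plastic tray with a grey felt-covered floor, inside 108 mm across, walls 4 mm thick, 12 mm high overall, floor 4 mm above the bench. It fits the loudspeaker of the same shape with 8 mm to spare on every side. Origin: centre of the underside, on the bench; z up.
- small_round_nest: The small round test nest, fixed to the bench: shallow black plastic tray with a grey felt-covered floor, inside 74 mm across, walls 4 mm thick, 12 mm high overall, floor 4 mm above the bench. It fits the loudspeaker of the same shape with 8 mm to spare on every side. Origin: centre of the underside, on the bench; z up.
- square_nest: The square test nest, fixed to the bench: shallow black plastic tray with a grey felt-covered floor, inside 80 x 80 mm (x by y), walls 4 mm thick, 12 mm high overall, floor 4 mm above the bench. It fits the loudspeaker of the same shape with 8 mm to spare on every side. Origin: centre of the underside, on the bench; z up. x and y run along its sides; turn the speaker so that its sides run along the nest's.
- oblong_nest: The oblong test nest, fixed to the bench: shallow black plastic tray with a grey felt-covered floor, inside 106 x 72 mm (x by y), walls 4 mm thick, 12 mm high overall, floor 4 mm above the bench. It fits the loudspeaker of the same shape with 8 mm to spare on every side. Origin: centre of the underside, on the bench; z up. x and y run along its sides; turn the speaker so that its sides run along the nest's (long side along long side).
- stepper_motor: A bystander, not to be moved: squat aluminium motor 52 mm across, 28 mm high, with a 72 x 18 mm steel lug plate on top and a thin upright shaft to 48 mm. Origin: centre of the underside.
- lamp_holder: A bystander, not to be moved: black plastic lamp holder, flange 44 mm across, with a 30 x 8 mm bar grip on top, 32 mm high. Origin: centre of the underside.
Not all that is in view belongs to the job. Leave any brown or pink look-alike of the small_round_speaker alone.

How it is judged:
By the outcome, as a careful person would: the job done as asked, in the order asked, and still so for the second after the job is handed in, with the robot touching nothing.
It also fails if it takes over 93 s, if anything falls off the work surface, if the arm or the gripper's body presses on something with over 40 N, if the wrist force passes 120 N, or if a joint passes its speed limit or range.

ROBOT

A 6-joint arm with a two-finger parallel gripper is mounted at the origin on the work surface. World frame = base frame: x ahead of the robot, y to its left, z up, the work surface at z = 0. Lengths are in m, angles in degrees, forces in N, time in s.
With the tool pointing down it reaches from about 0.275 to 0.75 m from the base axis. Payload 10.2 kg.
Tool frame: the origin (TCP) lies between the finger pads; the fingertips stand ahead of it and the grasp point (between the pads) is the TCP (finger_overhang is the y of the fingertips in the tool frame, in m); y points along the fingers, z is the direction in which the jaws open and shut, and the axes are right-handed (so a half turn about y gives the same grasp; the last joint's range is limited). The gripper opens to 85 mm and grips with 20 to 120 N. Pads are 22 mm wide; open, the fingers measure 114 mm over their backs; the gripper's body (76 mm by 85 mm) begins 54 mm behind the grasp point. The pads swing forward as they close: fully open they stand 13 mm farther back than shut.
Start: joints at [-84.076, 17.928, 85.812, -0, 76.261, -12.8], TCP at [0.169, -0.497, 0.25] pointing down, gripper open.
Joint ranges: [-168.41, 168.41], [-55.51, 124.54], [10.69, 146.95], [-70.63, 250.63], [1, 178], [-165.06, 165.06]. Speed limits (degrees/s): [136.94, 136.94, 172.46, 180, 180, 180].

INTERFACE

Orientations are given as [roll, pitch, yaw] about the fixed x, y, z axes, in that order (R = Rz(yaw) Ry(pitch) Rx(roll)).
In Python, from cell import move_pose, line_to, goto_joints, set_gripper, hold, solve_ik, snapshot, IKError, job_done, read_clock, read_joints, read_joint_vel, read_joint_efforts, read_position, read_eef_rot, read_force, read_moment, read_finger_gap, finger_overhang gives the robot as it stands. Calls block until the motion is done:
- move_pose(position, orientation): joint-space move of the TCP to a pose.
- line_to(position, rate=0.15, rotation=None, max_force=None): straight line of the TCP; rotation=None keeps the orientation; rate is the mean speed in m/s. With max_force (N) it stops when the force on the tool has changed by that much, and returns True; else False.
- goto_joints(angles): joint-space move.
- set_gripper(opening): finger opening in m; the grip force is fixed at half the most; returns when the fingers have stopped.
- hold(seconds).
- solve_ik(position, orientation): joint angles nearest the present ones, or None.
- snapshot(name): name is "side" or "top" or "wrist"; returns a dict with "image" (384x512x3 uint8, red, green, blue), "range_z" (384x512 float32, m along the optical axis (not along the pixel's ray), 0 where there is no reading), "mtx" (3x3 intrinsics, pixels), "R" (3x3) and "t" (3): a world point X has camera coordinates R X + t. Camera axes: x right, y down, z forward; pixel columns grow to the right and rows downward; lengths in m; the calibration is good to about 2 mm. A picture is of the moment at which its call begins.
A pose or a line that the arm cannot do raises IKError and nothing moves.
- job_done(): hands the job in, once; it reports no verdict.
Readings, each from a call of its own:
- read_clock(): time.
- read_joints(): joint angles.
- read_joint_vel(): joint speeds.
- read_joint_efforts(): joint torques, N m.
- read_position(): TCP position.
- read_eef_rot(): TCP orientation.
- read_force(): force on the tool from outside, world axes, zero at the start.
- read_moment(): the same for the moment, N m.
- read_finger_gap(): finger opening in m.
Only numpy, scipy, OpenCV 4.12 (cv2) and the standard library are available. Lean on these libraries where they do the work, as an engineer would, in place of code of your own. Each camera call takes 0.05 s, during which the arm holds its last target. There are 200 camera calls.

## Working session

There is one attempt and no reset: what is moved stays moved. The work goes in short steps, each a Python script; the robot and the scene stay as the last script left them, time stands still between calls to the robot, and variables do not carry over. Pictures are saved under pics/ and viewed, about 12 in all and at most 16, crops included, and the job is handed in when it is done.

```bash
ls; mkdir -p pics
python3 - <<'E'
from cell import *
import cv2,numpy as np
for n in("top","side"):
    s=snapshot(n); np.savez(f"{n}0.npz",**s)
    cv2.imwrite(f"pics/{n}0.png",cv2.resize(s["image"][:,:,::-1],(800,600),interpolation=cv2.INTER_CUBIC))
    print(n,s["mtx"].round(1).tolist(),s["R"].round(3).tolist(),s["t"].round(3).tolist())
print(read_eef_rot(),finger_overhang,read_clock())
E
```

```text
pics
top [[388.1, 0.0, 253.3], [0.0, 388.1, 186.5], [0.0, 0.0, 1.0]] [[0.023, -1.0, 0.008], [-0.99, -0.024, -0.14], [0.14, -0.005, -0.99]] [-0.026, 0.533, 1.041]
side [[457.5, 0.0, 263.3], [0.0, 457.5, 193.3], [0.0, 0.0, 1.0]] [[0.974, -0.225, 0.001], [-0.15, -0.652, -0.743], [0.168, 0.724, -0.669]] [-0.54, 0.1, 1.154]
[-9.00647201e+01  1.33482981e-02 -1.61275145e+02] 0.019 0.1
```

View pics/top0.png

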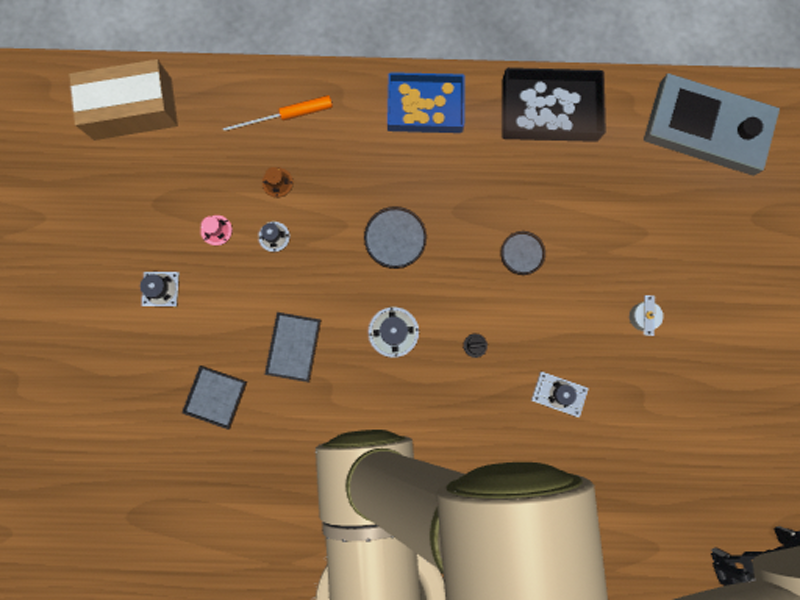

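View pics/side0.png

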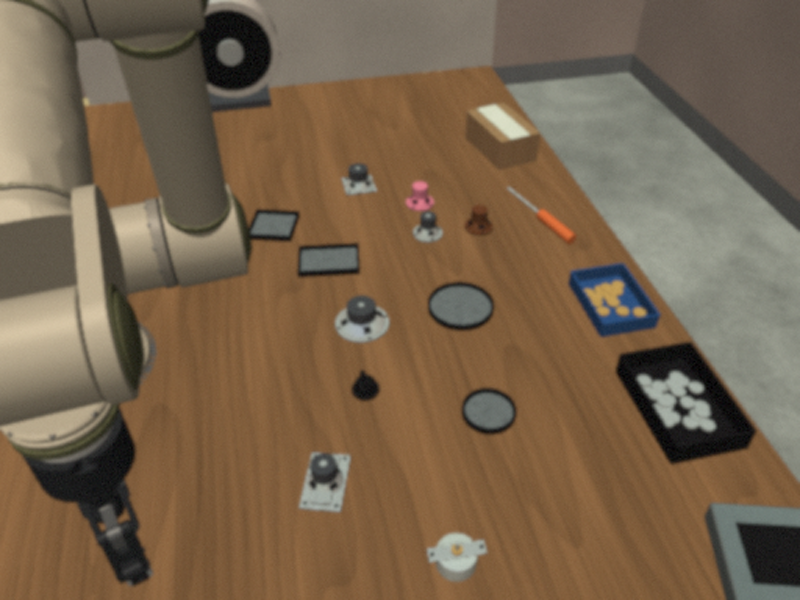

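The top view shows all the items clearly (800x600 pixels):

| Shape | Speaker | Nest |
|---|---|---|
| Large round | (393,332) | (395,238) |
| Small round | (273,237) | (522,253) |
| Square | (160,289) | (215,397) |
| Oblong | (560,394) | (293,347) |

The lamp holder is at (475,345) and the motor at (648,316). The look-alikes are at (215,230) and (277,182). The side view agrees.

```bash
cat > vis.py <<'E'
import numpy as np,cv2
def toplane(s,px,z):
    R,t=s["R"],s["t"]; c=-R.T@t
    d=np.c_[np.asarray(px,float).reshape(-1,2),np.ones(len(px))]@np.linalg.inv(s["mtx"]).T@R
    return (c+d*((z-c[2])/d[:,2])[:,None])[:,:2]
def project(s,X):
    q=s["mtx"]@(s["R"]@np.asarray(X,float)+s["t"]); return q[:2]/q[2]
def measure(s,seed,z,bright,rad=45):
    """Outline of the grey thing at the seed pixel, cast onto plane z."""
    hsv=cv2.cvtColor(np.ascontiguousarray(s["image"]),cv2.COLOR_RGB2HSV)
    H,S,V=[hsv[:,:,i].astype(int) for i in range(3)]
    m=((S<70)&(V>115)) if bright else ((S<70)|(V<65))
    g=np.zeros(m.shape,np.uint8); cv2.circle(g,tuple(int(round(v)) for v in seed),rad,1,-1)
    n,l,st,_=cv2.connectedComponentsWithStats((m&(g>0)).astype(np.uint8))
    k=1+np.argmax(st[1:,4])
    cs,_=cv2.findContours((l==k).astype(np.uint8),cv2.RETR_EXTERNAL,cv2.CHAIN_APPROX_NONE)
    p=toplane(s,max(cs,key=len).reshape(-1,2),z)
    P=(p*1000).astype(np.float32)
    (cx,cy),(w,h),a=cv2.minAreaRect(P)
    if h>w: w,h,a=h,w,a+90       # a: direction of long side in world, deg
    (ex,ey),r=cv2.minEnclosingCircle(P)
    return dict(rect=np.round([cx/1e3,cy/1e3,w,h,a%180],4),circ=np.round([ex/1e3,ey/1e3,2*r],4))
TOP=dict(LS=(393,332),SS=(273,237),QS=(160,289),OS=(560,394),LN=(395,238),SN=(522,253),QN=(215,397),ON=(293,347))
E
python3 - <<'E'
from vis import *
t=dict(np.load("top0.npz")); s=dict(np.load("side0.npz"))
for k,(u,v) in TOP.items():
    b=k[1]=="S"; z=.005 if b else .012
    r=measure(t,(u/1.5625,v/1.5625),z,b,26 if k!="LN" else 34)
    print(k,"top",r["rect"],r["circ"])
    sd=project(s,[*r["rect"][:2],z]); q=measure(s,sd,z,b,26)
    print("   side",q["rect"],q["circ"], "r=%.3f"%np.hypot(*r["rect"][:2]))
for n,(u,v) in dict(lamp=(475,345),motor=(648,316),pink=(215,230),brown=(277,185)).items(): print(n,toplane(t,[(u/1.5625,v/1.5625)],.015))
E
```

```text
LS top [ 4.65200e-01 -1.00000e-02  9.08679e+01  8.81074e+01  1.39850e+00] [ 4.64700e-01 -9.80000e-03  9.23792e+01]
   side [ 4.634000e-01 -1.620000e-02  9.318000e+01  8.632430e+01  1.713106e+02] [ 4.6430e-01 -1.1600e-02  9.6557e+01] r=0.465
SS top [  0.6352   0.2131  57.4002  51.8365 154.7642] [ 0.6366  0.216  58.377 ]
   side [  0.6325   0.2088  59.4042  49.1084 154.2893] [ 0.6346  0.2136 61.3078] r=0.670
QS top [ 0.5334  0.4191 66.2353 60.6528 91.3997] [ 0.5334  0.4188 88.9929]
   side [  0.5325   0.4133  67.3495  66.4373 179.5517] [ 0.5326  0.4148 88.3589] r=0.678
OS top [ 0.3604 -0.311  91.3552 55.9278 71.7827] [  0.36    -0.3113 104.3433]
   side [ 0.3596 -0.3117 93.5354 58.5775 71.699 ] [  0.3602  -0.3126 104.0307] r=0.476
LN top [ 6.386000e-01 -7.900000e-03  1.113168e+02  1.096298e+02  4.675570e+01] [ 6.384000e-01 -7.300000e-03  1.146891e+02]
   side [ 6.382000e-01 -1.400000e-02  1.176535e+02  1.070073e+02  7.591150e+01] [ 6.373000e-01 -1.410000e-02  1.198632e+02] r=0.639
SN top [  0.6143  -0.2438  76.8419  74.9973 179.9474] [ 0.6155 -0.2426 80.7781]
   side [ 0.6144 -0.2496 84.3623 77.2358 73.9596] [ 0.6141 -0.2493 85.219 ] r=0.661
QN top [ 0.3409  0.3051 88.8551 87.9457 72.7097] [  0.3419   0.3043 120.2139]
   side [  0.314    0.2894 156.9716 130.9224  72.7396] [  0.3073   0.3014 176.4116] r=0.457
ON top [4.330000e-01 1.704000e-01 1.122543e+02 8.002900e+01 1.716321e+02] [  0.4337   0.1708 133.9694]
   side [4.317000e-01 1.639000e-01 1.093930e+02 8.719300e+01 1.717855e+02] [  0.4307   0.164  134.4024] r=0.465
lamp [[ 0.44303852 -0.15784195]]
motor [[ 0.50296103 -0.47129928]]
pink [[0.64249338 0.32155657]]
brown [[0.73103303 0.21216153]]
```

```bash
cat > job.py <<'E'
from cell import *
from vis import *
ZG,ZT=.036,.16
def rpy(y): return [-90,0,(y+180)%360-180]
def sol(p,y):
    return solve_ik(p,rpy(y))
def plan(pick,place,delta,mod,yaws=range(-180,180,15)):
    """Yaw pair with the wrist well inside its range. delta: turn of the speaker, free modulo mod."""
    best=None
    for y in yaws:
        for k in range(int(360//mod)) if mod else [0]:
            y2=y+delta+k*(mod or 0)
            js=[sol([*p,z],a) for p,a in((pick,y),(place,y2)) for z in(ZG,ZT)]
            if any(j is None for j in js): continue
            c=max(abs(js[0][5]),abs(js[2][5]))+.5*abs(js[0][5]-js[2][5])
            if best is None or c<best[0]: best=(c,y,y2,[round(j[5]) for j in js])
    return best
def grasp(pick,y,opening,hover=True):
    if hover: move_pose([*pick,ZT],rpy(y))
    set_gripper(opening)
    line_to([*pick,ZG+.03],.25)
    hit=line_to([*pick,ZG],.08,max_force=8)
    z=read_position()[2]; set_gripper(0.0)
    print("grasp hit",hit,"z",z,"gap",read_finger_gap(),"t",read_clock())
    line_to([*pick,z+.02],.08); line_to([*pick,ZT],.25)
    print("lifted gap",read_finger_gap(),"F",np.round(read_force(),1))
    return z
def place(at,y,zg,opening):
    move_pose([*at,ZT],rpy(y))
    line_to([*at,zg+.02],.25)
    hit=line_to([*at,zg+.001],.025,max_force=4)
    print("set down hit",hit,"z above grasp",read_position()[2]-zg,"pos",np.round(read_position(),4))
    set_gripper(opening); 
    p=read_position(); line_to([p[0],p[1],p[2]+.04],.12); line_to([p[0],p[1],ZT],.3)
    print("t",read_clock())
E
python3 - <<'E'
from job import *
LS=(.4647,-.0098);LN=(.6384,-.0073)
print("SS",plan((.6366,.2155),(.6155,-.2426),0,1e9,[-45,-30,45,60,135,150,-135]))
print("QS",plan((.5334,.4190),(.3415,.3047),72.7-91.4,90))
print("OS",plan((.3602,-.3112),(.4333,.1706),171.6-71.8,180))
b=plan(LS,LN,0,1e9); print("LS",b)
move_pose([*LS,.2],rpy(b[1])); s=snapshot("wrist"); np.savez("w0.npz",**s)
print(read_clock(),read_position(),project(s,[*LS,.005]))
cv2.imwrite("pics/w0.png",s["image"][:,:,::-1])
E
```

```text
SS None
QS (np.float64(24.44058769552801), -60, -78.7, [-2, -2, 16, 16])
OS (np.float64(38.93457759276092), -165, -65.2, [20, 20, -18, -18])
LS NoneTraceback (most recent call last):
  File "<stdin>", line 7, in <module>
TypeError: 'NoneType' object is not subscriptable
```

Run:
```python
from job import *
LS=(.4647,-.0098);LN=(.6384,-.0073)
print("SS",plan((.6366,.2155),(.6155,-.2426),0,360,[-45,-30,-60,45,60,135,150,-135]))
b=plan(LS,LN,0,360); print("LS",b)
move_pose([*LS,.2],rpy(b[1])); s=snapshot("wrist"); np.savez("w0.npz",**s)
print(read_clock(),read_position(),project(s,[*LS,.005]))
cv2.imwrite("pics/w0.png",s["image"][:,:,::-1])
```

```text
SS (np.float64(73.92382686888516), -135, -135, [54, 54, 13, 13])
LS (np.float64(6.122824591681943), -105, -105, [-1, -1, 4, 4])
2.2083 [ 0.46481474 -0.01049519  0.20003466] [258.81133766 168.04574176]
```

View pics/w0.png

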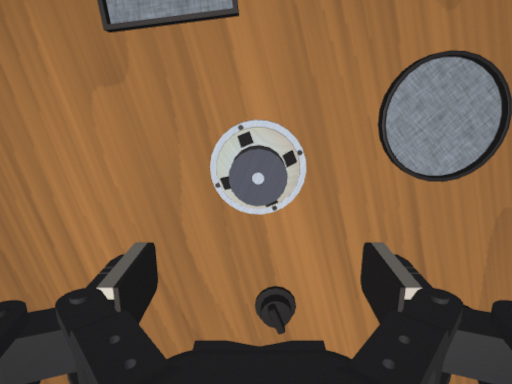

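The wrist view shows the large speaker centred at (258,167). The top-camera estimate predicted (259,168), so the two agree within about 1 mm. Next I pick and place it.

Run:
```python
from job import *
LS=(.4647,-.0098);LN=(.6384,-.0073); y=-105
s=snapshot("wrist"); m=measure(s,project(s,[*LS,.005]),.005,True,70); print("wrist LS",m)
m=measure(s,project(s,[*LN,.012]),.012,False,75); print("wrist LN",m)
z=grasp(LS,y,.08)
assert .046<read_finger_gap()<.054
place(LN,y,z+.004,.072)
s=snapshot("wrist"); np.savez("w1.npz",**s)
cv2.imwrite("pics/w1.png",s["image"][:,:,::-1])
```

```text
wrist LS {'rect': array([ 4.637000e-01, -1.020000e-02,  9.181030e+01,  9.126210e+01,
        1.649309e+02]), 'circ': array([ 4.63600e-01, -9.90000e-03,  9.24302e+01])}
wrist LN {'rect': array([ 6.376000e-01, -8.100000e-03,  1.178624e+02,  1.133008e+02,
        1.649283e+02]), 'circ': array([ 6.376000e-01, -7.900000e-03,  1.184328e+02])}
grasp hit False z 0.03658407045462001 gap 0.048771222460304596 t 4.2333
lifted gap 0.04827162957979629 F [-0.   0.2 -3.9]
set down hit False z above grasp 0.0011293274890545463 pos [ 0.6385 -0.0073  0.0417]
t 8.6417
```

View pics/w1.png

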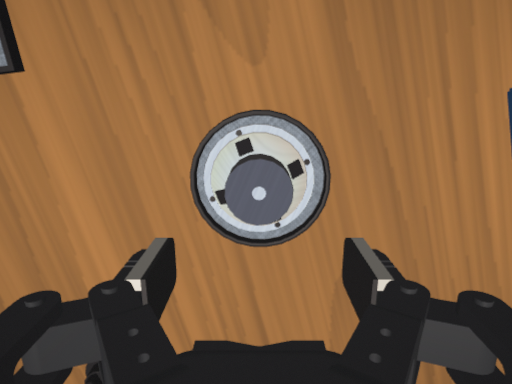

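The large speaker sits concentric in its nest (disc at 259,178). I released it about 1 mm above the felt, and there is plenty of time, so I'll descend to contact from now on.

```bash
sed -i 's/zg+.001\],.025,max_force=4/zg-.003],.012,max_force=3/; s/zg+.02\],.25/zg+.008],.15/' job.py
python3 - <<'E'
from job import *
p=(.6366,.2155);n=(.6155,-.2426); y=-135
move_pose([*p,.2],rpy(y))
s=snapshot("wrist"); m=measure(s,project(s,[*p,.005]),.005,True,60); print("wrist SS",m)
w=m["circ"]; print(w)
if 55<w[2]<62 and np.hypot(w[0]-p[0],w[1]-p[1])<.004: p=((w[0]+p[0])/2,(w[1]+p[1])/2)
np.savez("w2.npz",**s); cv2.imwrite("pics/w2.png",s["image"][:,:,::-1]); print(p,read_clock())
E
```

```text
wrist SS {'rect': array([  0.6354,   0.2162,  57.1643,  57.0612, 135.0347]), 'circ': array([ 0.6354,  0.2161, 58.3342])}
[ 0.6354  0.2161 58.3342]
(np.float64(0.636), np.float64(0.2158)) 9.65
```

View pics/w2.png

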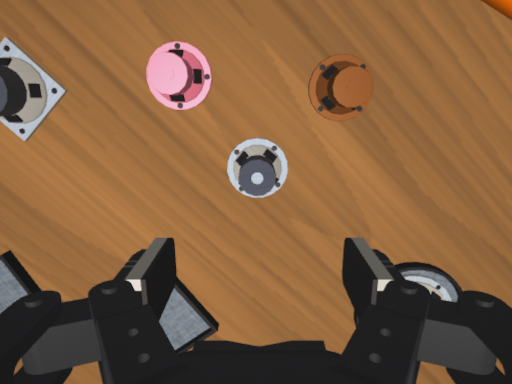

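The small speaker is at (257,168). The pink look-alike (178,75) and brown one (341,87) are both off the jaw line, so the grasp is clear.

Run:
```python
from job import *
p=(.6357,.2160);n=(.6155,-.2430); y=-135
z=grasp(p,y,.06)
assert .028<read_finger_gap()<.036
move_pose([*n,.2],rpy(y)); s=snapshot("wrist"); cv2.imwrite("pics/w3.png",s["image"][:,:,::-1])
m=measure(s,project(s,[*n,.012]),.012,False,60); print("wrist SN",m)
w=m["circ"]
place(n,y,z+.004,.056)
s=snapshot("wrist"); cv2.imwrite("pics/w4.png",s["image"][:,:,::-1])
q=(.5334,.4190); move_pose([*q,.2],rpy(-60)); s=snapshot("wrist"); cv2.imwrite("pics/w5.png",s["image"][:,:,::-1])
print("wrist QS",measure(s,project(s,[*q,.005]),.005,True,90),read_clock())
cv2.imwrite("pics/w45.png",cv2.resize(np.hstack([cv2.imread("pics/w4.png"),cv2.imread("pics/w5.png")]),(800,300)))
```

```text
grasp hit False z 0.035824370959834026 gap 0.030149710026999153 t 11.6333
lifted gap 0.030002288836597297 F [-0.1 -0.7 -3.1]
wrist SN {'rect': array([ 0.6111, -0.2548, 99.1472, 91.9656, 30.3125]), 'circ': array([  0.607 ,  -0.2518, 103.2892])}
set down hit True z above grasp 0.0009439574471559464 pos [ 0.6155 -0.243   0.0408]
t 17.4083
wrist QS {'rect': array([ 0.5325,  0.4191, 64.5074, 64.3104,  0.2227]), 'circ': array([ 0.5326,  0.419 , 89.1023])} 19.8833
```

View pics/w45.png

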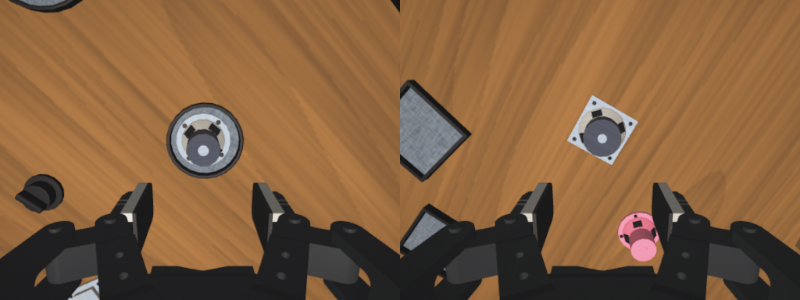

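The small speaker is concentric in its nest (left picture). On the right, the square speaker is at (603,130), and the wrist camera gives its yaw as 0.2° with a clean 64 x 64 mm outline.

Run:
```python
from job import *
p=(.5328,.4190);n=(.3413,.3048); y=-60
z=grasp(p,y,.07)
assert .038<read_finger_gap()<.045
place(n,y+72.6-.2-90,z+.004,.066)
s=snapshot("wrist"); a=s["image"][:,:,::-1]
q=(.3602,-.3112); move_pose([*q,.2],rpy(-165)); s=snapshot("wrist")
print("wrist OS",measure(s,project(s,[*q,.005]),.005,True,90),read_clock())
cv2.imwrite("pics/w67.png",cv2.resize(np.hstack([a,s["image"][:,:,::-1]]),(800,300)))
```

```text
grasp hit False z 0.035842883724523454 gap 0.040356142724873575 t 21.875
lifted gap 0.04007612980710148 F [-0.1  0.8 -4.1]
set down hit True z above grasp 0.0009626186661245636 pos [0.3413 0.3048 0.0408]
t 26.525
wrist OS {'rect': array([ 0.3588, -0.3115, 90.4999, 56.3064, 71.8467]), 'circ': array([  0.3591,  -0.3113, 104.8719])} 28.8333
```

View pics/w67.png

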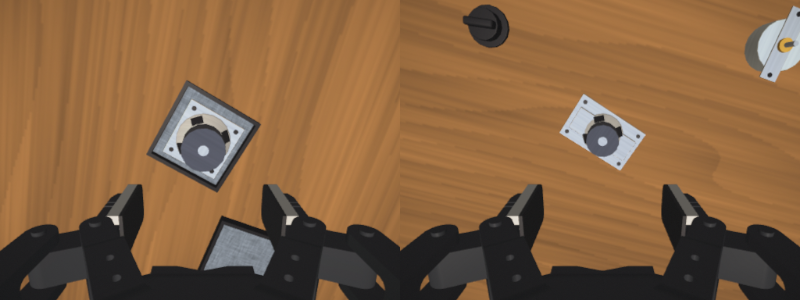

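The square speaker is in its nest and aligned (203,137). The oblong speaker is at (603,133) with yaw 71.8°.

Run:
```python
from job import *
p=(.3595,-.3113);n=(.4333,.1706); y=-165
z=grasp(p,y,.064)
assert .031<read_finger_gap()<.039
place(n,y+171.7-71.8,z+.004,.060)
s=snapshot("wrist"); a=s["image"][:,:,::-1]
goto_joints([-84.076,17.928,85.812,0,76.261,-12.8]); print(read_clock())
t=snapshot("top"); np.savez("top1.npz",**t)
cv2.imwrite("pics/fin.png",np.hstack([cv2.resize(a,(400,300)),cv2.resize(t["image"][90:290,60:430,::-1],(400,300))]))
t0=dict(np.load("top0.npz"))
N=dict(LN=((.6384,-.0073),100),SN=((.6155,-.2426),72),QN=((.3415,.3047),74),ON=((.4333,.1706),100))
for k,(c,_) in N.items():
    print(k,measure(t,project(t,[*c,.009]),.009,True,26))
for k,u,v in(("lamp",475,345),("motor",648,316),("pink",215,230),("brown",277,182)):
    x,yy=int(u/1.5625),int(v/1.5625); sl=np.s_[yy-18:yy+18,x-18:x+18]
    print(k,np.abs(t["image"][sl].astype(int)-t0["image"][sl]).mean())
```

```text
grasp hit False z 0.0365530943066939 gap 0.03394392713518533 t 30.75
lifted gap 0.03416033926760697 F [-0.8 -0.4 -4.3]
set down hit True z above grasp 0.00024454844371767787 pos [0.4333 0.1706 0.0408]
t 36.3167
38.925
LN {'rect': array([ 6.385000e-01, -8.700000e-03,  1.012816e+02,  1.004944e+02,
        9.147300e+01]), 'circ': array([ 6.392000e-01, -8.900000e-03,  1.037606e+02])}
SN {'rect': array([  0.6163,  -0.2459,  67.8853,  66.4769, 179.9059]), 'circ': array([ 0.6158, -0.245 , 69.6036])}
QN {'rect': array([  0.341 ,   0.3054,  76.4129,  75.5195, 162.4539]), 'circ': array([  0.3413,   0.3052, 103.719 ])}
ON {'rect': array([4.329000e-01, 1.703000e-01, 1.028292e+02, 6.821370e+01,
       1.716168e+02]), 'circ': array([  0.4338,   0.1706, 119.7318])}
lamp 0.8631687242798354
motor 0.7775205761316872
pink 0.7703189300411523
brown 0.8503086419753086
```

View pics/fin.png

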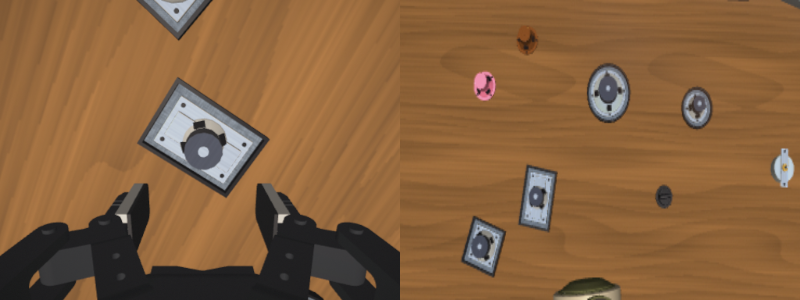

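The oblong speaker sits square in its nest (203,137), and the top view shows all four nests filled with the bystanders unchanged. My brightness threshold took in the felt as well, so I'll check heights with the range image and flange outlines with a brighter mask before handing in.

```bash
sed 's/V>115/V>160/' vis.py > vis2.py
python3 - <<'E'
from vis2 import *
from cell import job_done,read_clock
t=dict(np.load("top1.npz")); R=t["R"]; ok=True
for k,c in dict(LN=(.6380,-.0076),SN=(.6155,-.2428),QN=(.3413,.3048),ON=(.4333,.1706)).items():
    m=measure(t,project(t,[*c,.009]),.009,True,26)
    u,v=np.round(project(t,[*c,.048])).astype(int); d=t["range_z"][v-2:v+3,u-2:u+3]; d=np.median(d[d>0])
    z=(R.T@(np.linalg.inv(t["mtx"])@[u,v,1]*d-t["t"]))[2]
    print(k,c,m["rect"],m["circ"],"magnet top z %.4f"%z); ok&=abs(z-.048)<.004
if ok: job_done(); print("handed in",read_clock())
E
```

```text
LN (0.638, -0.0076) [ 6.32900e-01 -3.00000e-03  9.03750e+01  7.41049e+01  5.43018e+01] [ 6.39400e-01 -8.00000e-03  9.20242e+01] magnet top z 0.0495
SN (0.6155, -0.2428) [ 0.6    -0.2456 53.3118 23.5202 97.8625] [ 0.6088 -0.2444 53.6276] magnet top z 0.0490
QN (0.3413, 0.3048) [ 0.3415  0.3045 63.6455 62.551  73.2728] [ 0.3414  0.3051 84.0613] magnet top z 0.0482
ON (0.4333, 0.1706) [4.339000e-01 1.697000e-01 8.889960e+01 5.576470e+01 1.716591e+02] [  0.4338   0.1692 102.1383] magnet top z 0.0487
the job is handed in; nothing more can be done
the job is handed in; nothing more can be done
```

All four loudspeakers are face down in their own nests, placed in the order listed: large round, small round, square, oblong. I handed the job in at about 39 s of the 93 s allowed.

**Position and fit:**
- **Height:** the magnet tops measured 48–49.5 mm above the bench, against 48 mm expected for lying flat on the floor.
- **Large round, square and oblong:** the flange outlines are centred within about 2 mm of the nests. The square and oblong are aligned to within 1° of the nest sides.
- **Small round:** the final flange outline came out broken, so that number is not usable. The wrist picture shows it concentric in its nest, and its height agrees.

**Bystanders:** the motor, lamp holder and both look-alikes were unchanged between the first and last top pictures.

**Checks that failed or disagreed:**
- **Large speaker release:** I let it go without a contact signal, and judged it about 1 mm above the felt. The small round and square, lowered until they touched, stopped within 0.2 mm of that height, so it was probably touching as well.
- **Side camera:** it read about 3–7 mm off the top camera in y for most items. I used the top and wrist cameras, which agreed to about 1–1.5 mm.

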